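# Switch on the charging bench in order

## Task

Bring the battery charging bench up in the right order, pressing lightly with a fingertip: first press the red main switch on the white socket strip fully in, then the switch on the yellow charger, then the switch on the teal charger; each switch stays down by itself. Leave the grey charger off, and do not lift or shift the strip, the chargers or anything else on the bench.

Things in the scene. Friction and masses are not known exactly. Their poses are not given: they have to be found in the camera images.
- strip: white socket strip, loose on the bench: 300 (x) by 60 (y) by 40 high, four blue sockets, 0.6 to 1.1 kg. Origin: centre of its underside; z up; the red main switch is at its end nearest the robot, at x -120 mm, y 0
- strip_switch (a joint): plunger of the red main power switch of the socket strip, under a round cap 32 mm across that is pressed straight down: 0 = out (off), 0.007 m = fully in (on). It needs about 3 N, has no return spring and stays where it is left; it counts as on beyond 0.0045. The cap sits on it on a rubber spring of 1.2 N/mm, 8 mm of give, stiff beyond
- strip_switch_top (a point): centre of the flat top of the red main switch cap of the socket strip; moves with the cap. 58 mm above the bench when out, 51 mm after the switch has been pressed fully in and let go; the casing around it is 40 mm high. A press goes down 2.5 mm (rubber), 7 mm (switch), then the rubber gives up to 5.5 mm more, the force growing from 3 to 10 N
- yellow_charger: yellow battery charger, loose: a box 170 (x) by 100 (y) by 50 high, black with yellow front deck, yellow band and yellow switch, 0.6 to 1.3 kg. Origin: centre of its underside; z up. Switch at x -50 mm, y 0, on the bare end nearest the robot; a battery pack 52 tall sits on the rear of its top (x 0 to 80 mm). The three chargers swap places between runs
- yellow_switch (a joint): plunger of the yellow power switch of the yellow charger, under a round cap 32 mm across that is pressed straight down: 0 = out (off), 0.007 m = fully in (on). It needs about 3 N, has no return spring and stays where it is left; it counts as on beyond 0.0045. The cap sits on it on a rubber spring of 1.2 N/mm, 8 mm of give, stiff beyond
- yellow_switch_top (a point): centre of the flat top of the yellow switch cap of the yellow charger; moves with the cap. 68 mm above the bench when out, 61 mm after the switch has been pressed fully in and let go; the casing around it is 50 mm high. A press goes down 2.5 mm (rubber), 7 mm (switch), then the rubber gives up to 5.5 mm more, the force growing from 3 to 10 N
- teal_charger: teal battery charger, loose: a box 170 (x) by 100 (y) by 50 high, black with teal (blue-green) front deck, teal band and teal switch, 0.6 to 1.3 kg. Origin: centre of its underside; z up. Switch at x -50 mm, y 0, on the bare end nearest the robot; a battery pack 52 tall sits on the rear of its top (x 0 to 80 mm). The three chargers swap places between runs
- teal_switch (a joint): plunger of the teal power switch of the teal charger, under a round cap 32 mm across that is pressed straight down: 0 = out (off), 0.007 m = fully in (on). It needs about 3 N, has no return spring and stays where it is left; it counts as on beyond 0.0045. The cap sits on it on a rubber spring of 1.2 N/mm, 8 mm of give, stiff beyond
- teal_switch_top (a point): centre of the flat top of the teal switch cap of the teal charger; moves with the cap. 68 mm above the bench when out, 61 mm after the switch has been pressed fully in and let go; the casing around it is 50 mm high. A press goes down 2.5 mm (rubber), 7 mm (switch), then the rubber gives up to 5.5 mm more, the force growing from 3 to 10 N
- grey_charger: grey battery charger, loose: a box 170 (x) by 100 (y) by 50 high, grey all over with a white switch, 0.6 to 1.3 kg. Origin: centre of its underside; z up. Switch at x -50 mm, y 0, on the bare end nearest the robot; a battery pack 52 tall sits on the rear of its top (x 0 to 80 mm). The three chargers swap places between runs
- grey_switch (a joint): plunger of the white power switch of the grey charger, under a round cap 32 mm across that is pressed straight down: 0 = out (off), 0.007 m = fully in (on). It needs about 3 N, has no return spring and stays where it is left; it counts as on beyond 0.0045. The cap sits on it on a rubber spring of 1.2 N/mm, 8 mm of give, stiff beyond. It must stay off
- grey_switch_top (a point): centre of the flat top of the white switch cap of the grey charger; moves with the cap. 68 mm above the bench when out, 61 mm after the switch has been pressed fully in and let go; the casing around it is 50 mm high. A press goes down 2.5 mm (rubber), 7 mm (switch), then the rubber gives up to 5.5 mm more, the force growing from 3 to 10 N
- yellow_pack: black battery pack with a yellow band, docked loose on the yellow charger: 80 x 72 mm, 52 high, 0.45 kg; origin: centre of its underside. Leave alone
- teal_pack: black battery pack with a teal band, docked loose on the teal charger: 80 x 72 mm, 52 high, 0.45 kg; origin: centre of its underside. Leave alone
- grey_pack: black battery pack with a grey band, docked loose on the grey charger: 80 x 72 mm, 52 high, 0.45 kg; origin: centre of its underside. Leave alone
- bottle: grey drinking bottle with yellow band, 68 across, 200 high, standing; origin: centre of its underside. Leave alone
- screwdriver: red-handled screwdriver lying on the bench in front of the chargers; origin: centre of its underside. Leave alone
- spare_pack: black battery pack with red band lying right of the strip, 80 x 72 x 52 mm; origin: centre of its underside. Leave alone
- bit_box: green bit box lying on the bench, 60 x 90 x 30 mm; origin: centre of its underside. Leave alone
Mind the look-alikes: they are no part of the job. Leave any orange look-alike of the yellow_charger alone. Leave any purple look-alike of the teal_charger alone.

How it is judged:
By the outcome, as a careful person would: the job done as asked, in the order asked, and still so for the second after the job is handed in, with the robot touching nothing.
It also fails if it takes over 59 s, if anything falls off the work surface, if the arm or the gripper's body presses on something with over 40 N, if the wrist force passes 120 N, or if a joint passes its speed limit or range.

## Robot

A 6-joint arm with a two-finger parallel gripper is mounted at the origin on the work surface. World frame = base frame: x ahead of the robot, y to its left, z up, the work surface at z = 0. Lengths are in m, angles in rad, forces in N, time in s.
With the tool pointing down it reaches from about 0.275 to 0.975 m from the base axis. Payload 8.4 kg.
Tool frame: the origin (TCP) lies at the very end of the fingers, on their centre line; the grasp point (between the pads) lies env.grasp_offset behind it (env.grasp_offset is the distance from the TCP to the grasp point, in m); z points along the fingers, y is the line along which they close (so a half turn about z gives the same grasp; the last joint's range is limited). The gripper opens to 92 mm and grips with 3 to 60 N. Pads are 20 mm wide; open, the fingers measure 128 mm over their backs; the gripper's body (75 mm by 189 mm) begins 69 mm behind the grasp point.
Start: joints at [-1.263, 0.353, 1.633, -0, 1.155, -0.002], TCP at [0.191, -0.595, 0.215] pointing down, gripper open.
Joint ranges: [-2.63, 2.63], [-0.92, 2.1], [0.06, 2.66], [-1.3, 4.44], [0, 2.69], [-3.02, 3.02]. Speed limits (rad/s): [2.22, 2.22, 2.79, 3.14, 3.14, 3.14].

## Interface

Orientations are given as a 3x3 rotation matrix whose columns are the frame's x, y, z axes.
In Python, from bench import env gives the robot as it stands.
- The arm moves only by the shell command python3 -m creep 'ROWS' [FORCE]. ROWS is JSON, a list of rows, each an object with "slide": the shift along the tool's x, y, z as a fraction of full scale, a list of three; "dr": the turn, a rotation vector about the tool's x, y, z as a fraction of full scale, a list of three; "claw": the opening, from 0 (shut) to 1 (fully open). A call has 1 to 10 rows; each row is the pose to reach, as a shift and turn from the pose commanded when the call began, along the tool's axes at that moment; what a row does not reach only later rows make up. Full scale, the value 1, is 600 mm for a shift and 60 degrees for a turn. A row lasts 1/12 s, in which the tool goes at most 41.7 mm and 7.16 degrees, less where a joint would pass 70% of its speed; a pose out of reach is approached as far as the arm can. A call with a number of a shift or a turn outside -1 to 1 is refused whole. A call with a gripper value outside its range is refused whole. The fingers move at their own pace and stop on an object; FORCE is the grip in N (left out, the last holds). Time passes only in rows, so rows that repeat a pose let the fingers close. It gives the time, the measured TCP pose, the force, the opening and the grip force at its end, in the units of the state.
- env.observe(): the state, without advancing time (a new reading comes with each control period).
- env.get_image(name): name is "side" or "top" or "wrist"; returns a dict with "color" (400x640x3 uint8, red, green, blue), "K" (3x3 intrinsics, pixels), "position" and "rotation" of the camera in the world. Camera axes: x right, y down, z forward; pixel columns grow to the right and rows downward; lengths in m; the calibration is good to about 2 mm. A picture is of the moment at which its call begins. There is no depth.
- env.sign_off(): hands the job in; it is judged then, once.
The state is a dict: "clock": time; "joint_positions": joint angles; "joint_velocities": joint speeds; "tau": joint torques, N m; "tcp_pos": TCP position; "orientation": TCP orientation; "force": force on the tool from outside, world axes, zero at the start; "wrist_torque": the same for the moment, N m; "gripper_width": opening from 0.0 (shut) to 1.0 (fully open); "grasp_force": force on a finger pad.
Only numpy, scipy, OpenCV 4.12 (cv2) and the standard library are available. Lean on these libraries where they do the work, as an engineer would, in place of code of your own. Each camera call takes 0.05 s, during which the arm holds its last target. There are 200 camera calls.

## Working session

There is one attempt and no reset: what is moved stays moved. The work goes in short steps, Python scripts to look and compute and a shell command to move; the robot and the scene stay as the last step left them, time stands still between calls to the robot, and variables do not carry over. Pictures are saved under pics/ and viewed, at most 10 in all, crops included, and the job is handed in when it is done.

```bash
mkdir -p pics; python3 - <<'E'
from bench import env
import cv2,numpy as np
for n in ("top","side"):
    d=env.get_image(n); cv2.imwrite(f"pics/{n}0.png",d["color"][:,:,::-1]); print(n,d["K"].tolist(),d["position"],np.round(d["rotation"],4).tolist())
    np.savez(f"{n}0.npz",**d)
s=env.observe(); print(s["clock"],s["tcp_pos"],np.round(s["orientation"],4).tolist(),s["force"],s["gripper_width"],env.grasp_offset)
E
```

```text
top [[421.468212950584, 0.0, 323.71715287094844], [0.0, 421.468212950584, 198.70318999853612], [0.0, 0.0, 1.0]] [0.37337212 0.00488067 1.2864747 ] [[-0.0172, -0.9929, 0.118], [-0.9997, 0.0148, -0.0211], [0.0192, -0.1183, -0.9928]]
side [[463.3642235478996, 0.0, 313.83104027984143], [0.0, 463.3642235478996, 204.82234673560578], [0.0, 0.0, 1.0]] [0.41893345 1.2726599  1.0795488 ] [[-0.9979, -0.0396, 0.0513], [-0.0648, 0.6175, -0.7839], [-0.0007, -0.7855, -0.6188]]
0.1 [ 0.19041623 -0.59482573  0.21391691] [[0.9524, 0.3049, -0.0004], [0.3049, -0.9524, 0.0012], [0.0, -0.0012, -1.0]] [0.7884565  0.41870479 0.79447232] 1.0009468541816173 0.0187
```

View pics/top0.png

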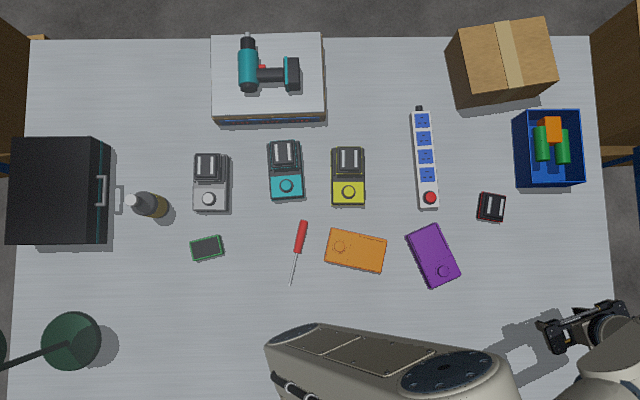

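View pics/side0.png

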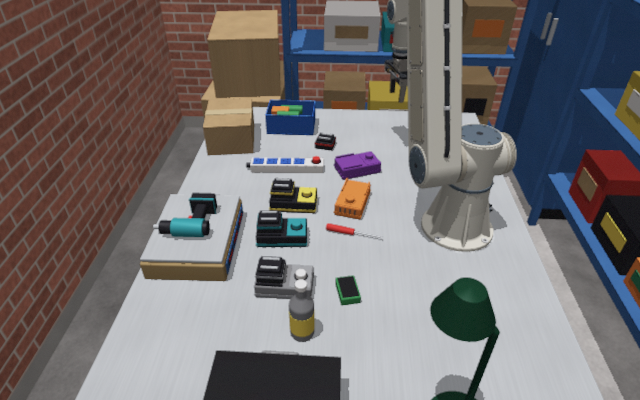

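The top view has these candidates:
- **Red:** strip switch at (429,197). The spare pack (490,207) and screwdriver (300,235) are look-alikes.
- **Yellow:** charger switch at (348,192). The orange look-alike is at (339,247).
- **Teal:** charger switch at (286,185). The drill (247,65) and the purple box (443,271) are look-alikes.
- **Grey:** charger at (209,198), which stays off.

I choose (429,197), (348,192) and (286,185). Next I'll refine them and check in one close crop.

```bash
cat > h.py <<'E'
import numpy as np,cv2
def ray(d,u,v,z):
    r=d["rotation"]@np.linalg.solve(d["K"],[u,v,1.]); p=d["position"]; return p+r*(z-p[2])/r[2]
def proj(d,P):
    q=d["K"]@(d["rotation"].T@(np.array(P)-d["position"])); return q[:2]/q[2]
E
python3 - <<'E'
from h import *
t=dict(np.load("top0.npz")); s=dict(np.load("side0.npz"))
S=6
x0,y0,x1,y1=255,130,455,225
big=cv2.resize(t["color"][y0:y1,x0:x1],None,fx=S,fy=S,interpolation=cv2.INTER_CUBIC)
g=cv2.cvtColor(big,cv2.COLOR_RGB2GRAY); out=big[:,:,::-1].copy()
hsv=cv2.cvtColor(big,cv2.COLOR_RGB2HSV)
for n,(u,v),z,hr in (("red",(429,197),.058,None),("yel",(348,192),.068,(22,35)),("teal",(286,185),.068,(80,100))):
    a,b=int((u-x0)*S),int((v-y0)*S); w=60
    c=cv2.HoughCircles(cv2.GaussianBlur(g,(0,0),2)[b-w:b+w,a-w:a+w],cv2.HOUGH_GRADIENT,1,60,param1=60,param2=8,minRadius=26,maxRadius=42)
    if c is not None:
        cx,cy,r=c[0][0]; cx+=a-w; cy+=b-w
        U,V=(cx+.5)/S+x0-.5,(cy+.5)/S+y0-.5; P=ray(t,U,V,z)
        print(n,"hough",U,V,"diam mm",2*r/S*(1.2865-z)/421.5*1000,P.round(4),"side px",proj(s,P).round(1))
        cv2.circle(out,(int(cx),int(cy)),int(r),(255,0,255),1)
    if hr:
        m=cv2.inRange(hsv,(hr[0],90,60),(hr[1],255,255)); k=np.zeros_like(m); k[b-100:b+110,a-120:a+120]=255; m&=k
    else: m=cv2.inRange(hsv,(0,140,80),(8,255,255))|cv2.inRange(hsv,(172,140,80),(180,255,255)); k=np.zeros_like(m); k[b-w:b+w,a-w:a+w]=255; m&=k
    C=max(cv2.findContours(m,0,2)[0],key=cv2.contourArea); R=cv2.minAreaRect(C)
    U,V=(R[0][0]+.5)/S+x0-.5,(R[0][1]+.5)/S+y0-.5
    print(n,"mask",U,V,np.array(R[1])/S*1220/421.5,R[2],ray(t,U,V,z if not hr else .05).round(4))
cv2.imwrite("pics/crop.png",cv2.resize(out,(800,380)))
E
```

```text
red hough 429.0 197.16666 diam mm 40.22135 [ 0.5193 -0.332   0.058 ] side px [314.9 157.8]
red mask 430.25 196.83333333333331 [30.39145907 29.90905496] 90.0 [ 0.5202 -0.3358  0.058 ]
yel hough 348.33334 191.16667 diam mm 29.486832 [ 0.5392 -0.0933  0.068 ] side px [305.4 190.2]
yel mask 348.25 191.99998982747397 [90.69195839 62.23011576] 0.0 [ 0.5392 -0.0944  0.05  ]
teal hough 285.83334 185.16667 diam mm 39.89395 [0.5596 0.0889 0.068 ] side px [295.1 222. ]
teal mask 285.86436716715497 185.70574951171875 [62.37572178 90.73925955] 85.2363510131836 [0.5607 0.09   0.05  ]
```

View pics/crop.png

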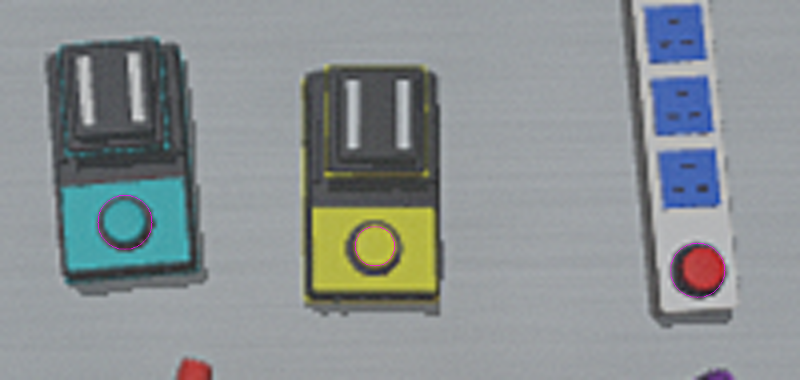

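The crop shows the real red cap on the white strip and the round yellow and teal caps on black chargers. The reprojected side pixels land on the same caps, so the three positions hold up. I'll approach above the red switch with the claw shut.

```bash
python3 -m creep '[{"slide":[0.656,-0.245,0.15],"dr":[0,0,0],"claw":0},{"slide":[0.656,-0.245,0.15],"dr":[0,0,0],"claw":0},{"slide":[0.656,-0.245,0.15],"dr":[0,0,0],"claw":0},{"slide":[0.656,-0.245,0.15],"dr":[0,0,0],"claw":0},{"slide":[0.656,-0.245,0.15],"dr":[0,0,0],"claw":0},{"slide":[0.656,-0.245,0.15],"dr":[0,0,0],"claw":0},{"slide":[0.656,-0.245,0.15],"dr":[0,0,0],"claw":0},{"slide":[0.656,-0.245,0.15],"dr":[0,0,0],"claw":0},{"slide":[0.656,-0.245,0.15],"dr":[0,0,0],"claw":0},{"slide":[0.656,-0.245,0.15],"dr":[0,0,0],"claw":0}]'
cat > st.py <<'E'
from bench import env
import numpy as np,sys
s=env.observe();R=s["orientation"]
print("clock",s["clock"],"tcp",s["tcp_pos"].round(4),"F",s["force"].round(2),"w",round(float(s["gripper_width"]),3))
if len(sys.argv)>3:
    print("slide",(R.T@(np.array(list(map(float,sys.argv[1:4])))-s["tcp_pos"])/.6).round(4))
E
python3 st.py 0.52 -0.335 0.075
```

```text
clock: 0.93
tcp_pos: [0.5118, -0.3415, 0.1267]
orientation: [[0.952, 0.305, -0.0], [0.305, -0.952, 0.0], [-0.0, -0.0, -1.0]]
force: [1.5, -1.1, -0.1]
gripper_width: 0.299
grasp_force: 0.0
clock 0.9333 tcp [ 0.5118 -0.3415  0.1267] F [ 1.45 -1.13 -0.06] w 0.299
slide [ 0.0164 -0.0061  0.0861]
```

```bash
python3 -m creep '[{"slide":[0,0,0],"dr":[0,0,0],"claw":0},{"slide":[0,0,0],"dr":[0,0,0],"claw":0},{"slide":[0,0,0],"dr":[0,0,0],"claw":0},{"slide":[0,0,0],"dr":[0,0,0],"claw":0},{"slide":[0,0,0],"dr":[0,0,0],"claw":0},{"slide":[0,0,0],"dr":[0,0,0],"claw":0}]' >/dev/null
python3 st.py 0.52 -0.335 0.075; python3 - <<'E'
from bench import env
from h import *
o=[]
for n,s in(("top",env.get_image("top")),("side",env.get_image("side"))):
    u,v=proj(s,[.52,-.335,.058]).astype(int); o.append(cv2.resize(s["color"][v-60:v+40,u-65:u+65],(390,300),interpolation=cv2.INTER_CUBIC))
cv2.imwrite("pics/a.png",np.hstack(o)[:,:,::-1])
E
```

```text
clock 1.4333 tcp [ 0.5097 -0.3442  0.1277] F [-0.08 -0.45 -0.34] w 0.001
slide [ 0.0209 -0.0094  0.0878]
```

View pics/a.png

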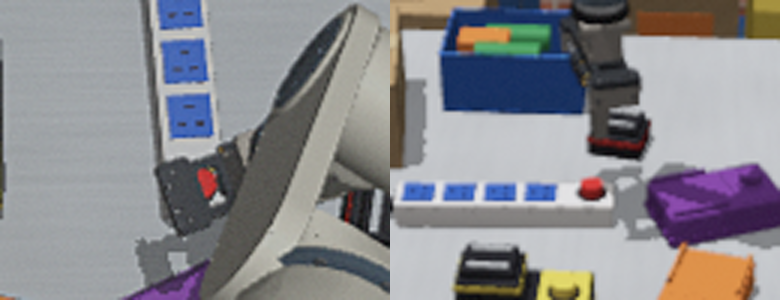

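```bash
python3 - <<'E'
from bench import env
from h import *
p=env.observe()["tcp_pos"]; o=[]
for n in("top","side"):
    s=env.get_image(n); a=proj(s,p); b=proj(s,p+[0,0,.09]);c=proj(s,[.52,-.335,.058]); print(n,a,b,c)
    im=s["color"].copy()
    u,v=c.astype(int);S=6;cr=cv2.resize(im[v-40:v+30,u-33:u+33],None,fx=S,fy=S,interpolation=cv2.INTER_CUBIC)
    for q,col in((a,(255,0,255)),(b,(0,255,0)),(c,(0,255,255))):
        cv2.circle(cr,tuple(int(x) for x in (q-[u-33,v-40]+.5)*S),4,col,1)
    o.append(cr)
cv2.imwrite("pics/b.png",np.hstack(o)[:,:,::-1])
E
```

```text
top [440.08182207 197.35768645] [450.33862487 193.11047713] [429.98610705 196.90264392]
side [317.43741543 141.54159251] [317.53343768 121.44279572] [314.80013964 157.36433004]
```

View pics/b.png

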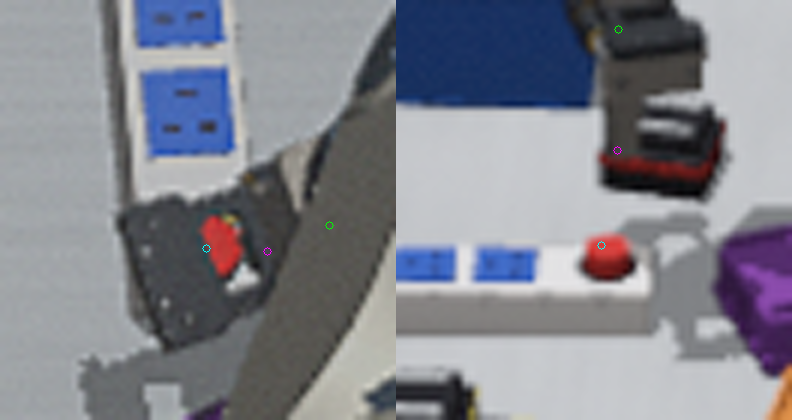

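```bash
python3 -m creep '[{"slide":[0.018,-0.010,0.03],"dr":[0,0,0],"claw":0},{"slide":[0.018,-0.010,0.06],"dr":[0,0,0],"claw":0},{"slide":[0.018,-0.010,0.09],"dr":[0,0,0],"claw":0},{"slide":[0.018,-0.010,0.1],"dr":[0,0,0],"claw":0},{"slide":[0.018,-0.010,0.1],"dr":[0,0,0],"claw":0},{"slide":[0.018,-0.010,0.1],"dr":[0,0,0],"claw":0},{"slide":[0.018,-0.010,0.1],"dr":[0,0,0],"claw":0}]' >/dev/null
python3 st.py 0.518 -0.335 0.046
```

```text
clock 2.2167 tcp [ 0.5196 -0.3347  0.0684] F [-0.1   0.31  0.36] w 0.005
slide [-0.0028 -0.0003  0.0373]
```

```bash
python3 -m creep '[{"slide":[-0.002,0,0.01],"dr":[0,0,0],"claw":0},{"slide":[-0.002,0,0.016],"dr":[0,0,0],"claw":0},{"slide":[-0.002,0,0.022],"dr":[0,0,0],"claw":0},{"slide":[-0.002,0,0.027],"dr":[0,0,0],"claw":0},{"slide":[-0.002,0,0.032],"dr":[0,0,0],"claw":0},{"slide":[-0.002,0,0.037],"dr":[0,0,0],"claw":0},{"slide":[-0.002,0,0.037],"dr":[0,0,0],"claw":0},{"slide":[-0.002,0,0.037],"dr":[0,0,0],"claw":0},{"slide":[-0.002,0,0.037],"dr":[0,0,0],"claw":0}]' >/dev/null
python3 st.py 0.518 -0.335 0.046
```

```text
clock 2.9667 tcp [ 0.5182 -0.3348  0.0455] F [-0.98 -0.43  6.8 ] w 0.006
slide [-0.0004  0.0002 -0.0009]
```

The 6.8 N at 12.5 mm of travel matches a switch that is fully in. Next: lift off and cross to the yellow charger.

```bash
python3 -m creep '[{"slide":[0,0,-0.03],"dr":[0,0,0],"claw":0},{"slide":[0,0,-0.09],"dr":[0,0,0],"claw":0},{"slide":[0,0,-0.14],"dr":[0,0,0],"claw":0},{"slide":[0.155,-0.374,-0.14],"dr":[0,0,0],"claw":0},{"slide":[0.155,-0.374,-0.14],"dr":[0,0,0],"claw":0},{"slide":[0.155,-0.374,-0.14],"dr":[0,0,0],"claw":0},{"slide":[0.155,-0.374,-0.14],"dr":[0,0,0],"claw":0},{"slide":[0.155,-0.374,-0.14],"dr":[0,0,0],"claw":0},{"slide":[0.155,-0.374,-0.14],"dr":[0,0,0],"claw":0},{"slide":[0.155,-0.374,-0.14],"dr":[0,0,0],"claw":0}]' >/dev/null
python3 -m creep '[{"slide":[0,0,0],"dr":[0,0,0],"claw":0},{"slide":[0,0,0],"dr":[0,0,0],"claw":0},{"slide":[0,0,0],"dr":[0,0,0],"claw":0},{"slide":[0,0,0],"dr":[0,0,0],"claw":0}]' >/dev/null
python3 st.py 0.538 -0.093 0.08; python3 - <<'E'
from bench import env
from h import *
s=env.get_image("side"); p=env.observe()["tcp_pos"]
d=dict(np.load("side0.npz"))
def reds(im):
    h=cv2.cvtColor(im,cv2.COLOR_RGB2HSV); m=(cv2.inRange(h,(0,140,80),(8,255,255))|cv2.inRange(h,(172,140,80),(180,255,255)))[150:170,305:325]
    ys,xs=np.nonzero(m); return xs.mean()+305,ys.mean()+150,ys.min()+150,len(xs)
print(reds(d["color"]),reds(s["color"]))
big=lambda im:cv2.resize(im[130:230,265:345],(400,500),interpolation=cv2.INTER_CUBIC)
cv2.imwrite("pics/c.png",np.hstack([big(d["color"]),big(s["color"])])[:,:,::-1])
E
```

```text
clock 4.1333 tcp [ 0.5379 -0.0936  0.1289] F [ 0.36  0.2  -0.12] w 0.003
slide [ 0.0004 -0.001   0.0816]<stdin>:7: RuntimeWarning: Mean of empty slice.
  ret = ret.dtype.type(ret / rcount)
Traceback (most recent call last):
ValueError: zero-size array to reduction operation minimum which has no identity
```

The gripper hides the red cap from the side here, but the force signature was clear. Descending on yellow.

```bash
python3 -m creep '[{"slide":[0,-0.001,0.03],"dr":[0,0,0],"claw":0},{"slide":[0,-0.001,0.06],"dr":[0,0,0],"claw":0},{"slide":[0,-0.001,0.083],"dr":[0,0,0],"claw":0},{"slide":[0,-0.001,0.083],"dr":[0,0,0],"claw":0},{"slide":[0,-0.001,0.083],"dr":[0,0,0],"claw":0},{"slide":[0,-0.001,0.083],"dr":[0,0,0],"claw":0}]' >/dev/null
python3 st.py 0.538 -0.093 0.0555;python3 - <<'E'
from bench import env
from h import *
s=env.get_image("side");t=env.get_image("top"); p=env.observe()["tcp_pos"]
a=proj(s,p).astype(int);b=proj(t,p).astype(int);print(a,b)
f=lambda im,c:cv2.resize(im["color"][c[1]-45:c[1]+45,c[0]-40:c[0]+40],(400,450),interpolation=cv2.INTER_CUBIC)
cv2.imwrite("pics/c.png",np.hstack([f(s,a),f(t,b)])[:,:,::-1])
E
```

```text
clock 4.6833 tcp [ 0.5383 -0.0924  0.0799] F [ 0.54 -0.38  0.72] w 0.004
slide [-0.0008  0.0008  0.0407]
[305 187] [348 190]
```

View pics/c.png

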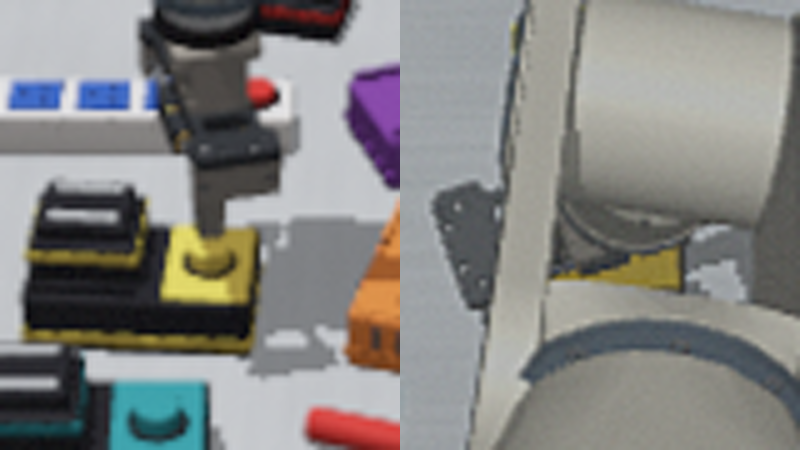

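The side view shows the fingertip at (208,235) in the crop, centred over the yellow cap. Pressing.

```bash
python3 -m creep '[{"slide":[0,0,0.014],"dr":[0,0,0],"claw":0},{"slide":[0,0,0.020],"dr":[0,0,0],"claw":0},{"slide":[0,0,0.026],"dr":[0,0,0],"claw":0},{"slide":[0,0,0.031],"dr":[0,0,0],"claw":0},{"slide":[0,0,0.036],"dr":[0,0,0],"claw":0},{"slide":[0,0,0.04],"dr":[0,0,0],"claw":0},{"slide":[0,0,0.04],"dr":[0,0,0],"claw":0},{"slide":[0,0,0.04],"dr":[0,0,0],"claw":0},{"slide":[0,0,0.04],"dr":[0,0,0],"claw":0}]' >/dev/null
python3 st.py 0.538 -0.093 0.0555
```

```text
clock 5.5333 tcp [ 0.5382 -0.0919  0.0556] F [-1.13 -0.06  6.71] w 0.005
slide [-0.0009  0.0016  0.0001]
```

6.7 N at 12.4 mm, so yellow is fully in. Lifting and crossing to teal.

```bash
python3 -m creep '[{"slide":[0,0,-0.03],"dr":[0,0,0],"claw":0},{"slide":[0,0,-0.09],"dr":[0,0,0],"claw":0},{"slide":[0,0,-0.13],"dr":[0,0,0],"claw":0},{"slide":[0.125,-0.275,-0.13],"dr":[0,0,0],"claw":0},{"slide":[0.125,-0.275,-0.13],"dr":[0,0,0],"claw":0},{"slide":[0.125,-0.275,-0.13],"dr":[0,0,0],"claw":0},{"slide":[0.125,-0.275,-0.13],"dr":[0,0,0],"claw":0},{"slide":[0.125,-0.275,-0.13],"dr":[0,0,0],"claw":0},{"slide":[0.125,-0.275,-0.13],"dr":[0,0,0],"claw":0},{"slide":[0.125,-0.275,-0.13],"dr":[0,0,0],"claw":0}]' >/dev/null
python3 -m creep '[{"slide":[0,0,0.03],"dr":[0,0,0],"claw":0},{"slide":[0,0,0.06],"dr":[0,0,0],"claw":0},{"slide":[0,0,0.083],"dr":[0,0,0],"claw":0},{"slide":[0,0,0.083],"dr":[0,0,0],"claw":0},{"slide":[0,0,0.083],"dr":[0,0,0],"claw":0},{"slide":[0,0,0.083],"dr":[0,0,0],"claw":0}]' >/dev/null
python3 st.py 0.559 0.088 0.0555;python3 - <<'E'
from bench import env
from h import *
s=env.get_image("side"); p=env.observe()["tcp_pos"]
a=proj(s,p).astype(int);print(a)
cv2.imwrite("pics/d.png",cv2.resize(s["color"][a[1]-75:a[1]+25,a[0]-50:a[0]+50],(600,600),interpolation=cv2.INTER_CUBIC)[:,:,::-1])
E
```

```text
clock 6.8667 tcp [0.5593 0.0871 0.0841] F [ 1.16 -0.93 -0.34] w 0.002
slide [-0.0001 -0.0015  0.0477]
[295 218]
```

View pics/d.png

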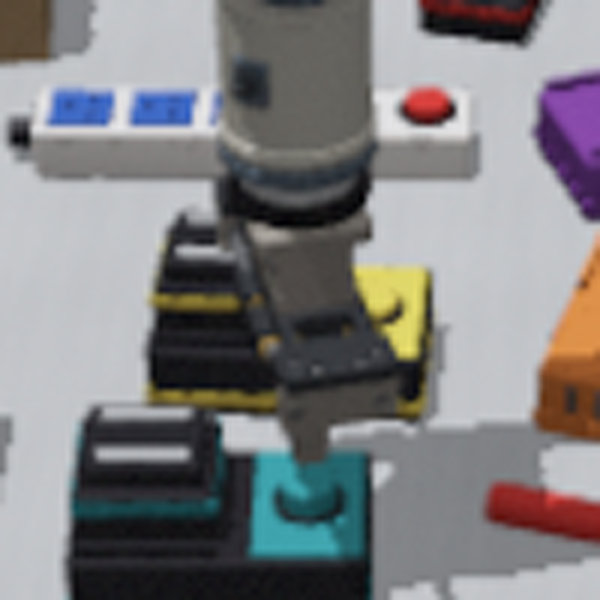

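The red cap at (428,104) in the crop now sits lower, and the fingertip at (310,455) is over the teal cap. Pressing.

```bash
python3 -m creep '[{"slide":[0,0,0.015],"dr":[0,0,0],"claw":0},{"slide":[0,0,0.022],"dr":[0,0,0],"claw":0},{"slide":[0,0,0.028],"dr":[0,0,0],"claw":0},{"slide":[0,0,0.034],"dr":[0,0,0],"claw":0},{"slide":[0,0,0.040],"dr":[0,0,0],"claw":0},{"slide":[0,0,0.044],"dr":[0,0,0],"claw":0},{"slide":[0,0,0.047],"dr":[0,0,0],"claw":0},{"slide":[0,0,0.047],"dr":[0,0,0],"claw":0},{"slide":[0,0,0.047],"dr":[0,0,0],"claw":0},{"slide":[0,0,0.047],"dr":[0,0,0],"claw":0}]' >/dev/null
python3 st.py 0.559 0.088 0.0555
```

```text
clock 7.75 tcp [0.5591 0.0881 0.0556] F [-2.57 -1.97  6.13] w 0.007
slide [-0.0002  0.0002  0.0001]
```

```bash
python3 -m creep '[{"slide":[0,0,-0.03],"dr":[0,0,0],"claw":0},{"slide":[0,0,-0.09],"dr":[0,0,0],"claw":0},{"slide":[0,0,-0.15],"dr":[0,0,0],"claw":0},{"slide":[0,0,-0.21],"dr":[0,0,0],"claw":0},{"slide":[-0.25,0.8,-0.4],"dr":[0,0,0],"claw":0},{"slide":[-0.25,0.8,-0.4],"dr":[0,0,0],"claw":0},{"slide":[-0.25,0.8,-0.4],"dr":[0,0,0],"claw":0},{"slide":[-0.25,0.8,-0.4],"dr":[0,0,0],"claw":0},{"slide":[-0.25,0.8,-0.4],"dr":[0,0,0],"claw":0},{"slide":[-0.25,0.8,-0.4],"dr":[0,0,0],"claw":0}]' >/dev/null
python3 -m creep '[{"slide":[-0.3,0.6,-0.1],"dr":[0,0,0],"claw":0},{"slide":[-0.3,0.6,-0.1],"dr":[0,0,0],"claw":0},{"slide":[-0.3,0.6,-0.1],"dr":[0,0,0],"claw":0},{"slide":[-0.3,0.6,-0.1],"dr":[0,0,0],"claw":0},{"slide":[-0.3,0.6,-0.1],"dr":[0,0,0],"claw":0},{"slide":[-0.3,0.6,-0.1],"dr":[0,0,0],"claw":0},{"slide":[-0.3,0.6,-0.1],"dr":[0,0,0],"claw":0},{"slide":[-0.3,0.6,-0.1],"dr":[0,0,0],"claw":0}]' >/dev/null
python3 -m creep '[{"slide":[0,0,0],"dr":[0,0,0],"claw":0},{"slide":[0,0,0],"dr":[0,0,0],"claw":0},{"slide":[0,0,0],"dr":[0,0,0],"claw":0}]' >/dev/null
python3 st.py; python3 - <<'E'
from bench import env
from h import *
s=env.get_image("side");t=env.get_image("top")
d=dict(np.load("side0.npz"));e=dict(np.load("top0.npz"))
f=lambda im:cv2.resize(im["color"][145:300,245:345],(390,600),interpolation=cv2.INTER_CUBIC)
cv2.imwrite("pics/e.png",np.hstack([f(d),f(s)])[:,:,::-1])
for n,A,B in(("top",e,t),("side",d,s)):
    df=(cv2.absdiff(A["color"],B["color"]).max(2)>50).astype(np.uint8)
    c=cv2.connectedComponentsWithStats(df)[2][1:]; print(n,[x.tolist() for x in c if x[4]>5])
E
```

```text
clock 9.5 tcp [ 0.51   -0.4808  0.2849] F [-0.44  0.64 -0.04] w 0.005
top [[525, 107, 115, 107, 4586], [285, 173, 355, 227, 25668], [499, 209, 3, 6, 12], [597, 209, 11, 22, 114], [550, 215, 90, 60, 1248], [608, 232, 13, 21, 141], [454, 270, 4, 5, 6], [452, 272, 8, 7, 15], [625, 313, 5, 5, 10], [304, 331, 13, 16, 31], [272, 341, 15, 4, 19], [237, 347, 33, 38, 541], [270, 371, 49, 29, 362], [631, 389, 5, 6, 11], [277, 393, 3, 7, 10], [632, 394, 6, 6, 11], [323, 397, 9, 3, 19], [629, 396, 4, 4, 8]]
side [[302, 0, 12, 10, 82], [319, 0, 7, 4, 26], [347, 1, 31, 11, 227], [383, 0, 5, 5, 21], [384, 1, 10, 44, 195], [392, 0, 3, 7, 10], [421, 0, 4, 15, 28], [436, 0, 27, 69, 870], [314, 7, 11, 6, 52], [324, 11, 10, 4, 23], [308, 21, 3, 7, 12], [310, 30, 14, 9, 108], [324, 39, 7, 5, 21], [317, 41, 6, 3, 9], [444, 42, 12, 64, 391], [308, 44, 23, 11, 162], [392, 48, 15, 12, 89], [311, 60, 24, 18, 226], [385, 63, 23, 46, 386], [397, 62, 3, 6, 13], [426, 70, 5, 15, 33], [318, 78, 6, 12, 39], [451, 78, 18, 37, 324], [427, 86, 17, 74, 782], [406, 111, 2, 9, 15], [444, 110, 6, 48, 218], [458, 114, 17, 51, 335], [392, 126, 33, 61, 621], [494, 127, 9, 5, 15], [499, 132, 18, 36, 300], [334, 134, 78, 46, 1001], [417, 144, 9, 17, 29], [477, 153, 9, 10, 30], [313, 156, 7, 3, 14], [313, 160, 7, 2, 10], [453, 160, 24, 25, 195], [423, 163, 28, 22, 383], [494, 166, 9, 10, 54], [402, 186, 16, 30, 250], [426, 186, 16, 12, 122], [455, 186, 11, 6, 28], [303, 192, 9, 3, 15], [494, 218, 13, 12, 95], [292, 225, 9, 3, 13], [435, 237, 39, 12, 222], [430, 242, 33, 14, 104]]
```

View pics/e.png

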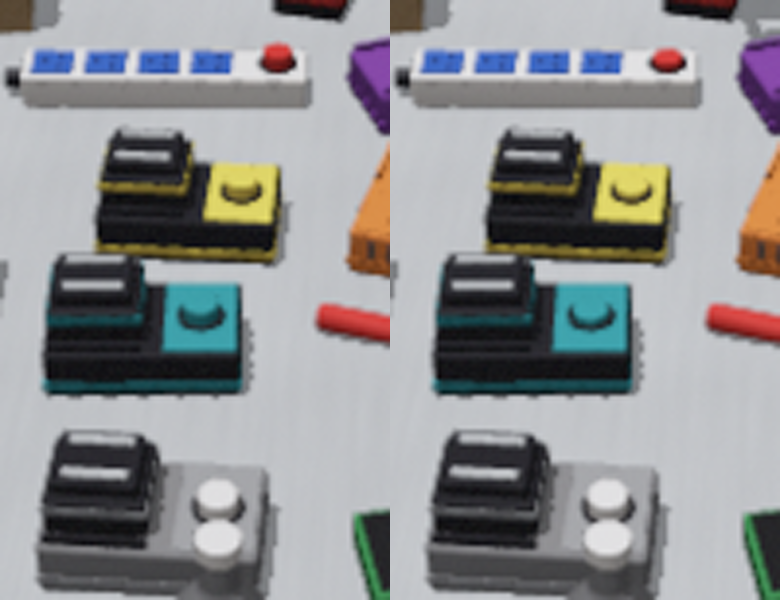

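Comparing before (left) and after (right), the red, yellow and teal caps, at (667,60), (630,190) and (590,315), have all gone down. The grey cap is unchanged, nothing has shifted, and the arm is clear.

```bash
python3 -c "
from bench import env
print(env.sign_off())"
```

```text
the job is handed in; nothing more can be done
None
```

I pressed the red main switch, then yellow, then teal, each fully in at under 7 N vertical force; the grey charger was left off, nothing visibly shifted, and I handed the job in just after 9.5 s (limit 59 s) without seeing the verdict.

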